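# Start a self-tapping wing screw in a printed spool bracket

## Task

Take the yellow wing screw out of the black holder and stand it in the pilot hole of the orange spool bracket. Push firmly straight down while you turn it clockwise, so that it cuts its thread, until its yellow collar is down on the boss with no gap to speak of; then let go. Do not ram or press it so hard that the printed boss cracks (stay under 35 N), and leave the mug, glue bottle, green gear and screwdriver where they are.

Things in the scene. Friction and masses are not known exactly. Their poses are not given: they have to be found in the camera images.
- screw: Loose self-tapping wing screw, 90 g, upright. Origin at its point (lowest end), z up. Steel shank 16 mm in diameter from z = 0 to 24 mm; yellow collar, 28 mm in diameter, to z = 29 mm; above it the yellow wing, an upright bar 42 mm long along the screw's x, 13 mm thick along its y, to z = 61 mm. Grip the bar across its thickness, fingertips above the collar. Looks the same after half a turn.
- collar (a point): Centre of the underside of the screw's collar, 24 mm above its point. When first set in, the collar stands 2.7 to 4.8 mm above the boss (not known beforehand: the hole's end cannot be measured). Turning clockwise (from above) under push sinks it 1.5 mm per rad: 1.8 to 3.2 rad until it is right down. Regrasp if the wrist cannot turn so far; what has sunk stays when let go.
- bracket: Orange printed spool bracket, fixed to the bench. Origin under the boss, on the hole's axis, at bench height. Base plate 146 x 84 x 8 mm, from x = -47 to +99 mm; square boss 50 x 50 mm around the origin with its flat top at z = 50 mm; at x = 78 mm a cradle 42 mm high with a roller that lies along y.
- hole_mouth (a point): Centre of the pilot hole's mouth in the boss's top face, z up. Vertical hole 18.5 mm in diameter, 2 mm chamfer. With less than 11 to 15 N of push (it varies) the screw spins without sinking; 17 to 23 N is right; pushing without turning does not sink it; turning anticlockwise under push raises it again, so open the fingers before turning back. Over 35 N, sideways load included, cracks the boss.
- holder: Black block 64 x 64 x 30 mm, fixed to the bench, origin under its centre; at the start the screw stands in its central hole (19.5 mm in diameter, 20 mm deep), point 10 mm above the bench.
- mug: Bystander: blue mug, 80 mm in diameter and 90 mm high, handle to its +y; origin under its centre.
- glue: Bystander: white glue bottle with red cap, 48 mm in diameter and 110 mm high; origin under its centre.
- gear: Bystander: green printed gear lying flat, 75 mm across and 26 mm high; origin under its centre.
- driver: Bystander: screwdriver with yellow handle lying on the bench along its own x, about 190 mm long, handle 26 mm thick; origin under its middle.
There are look-alikes about, which are no part of the job. What is meant by the screw is not purple, and is the larger of those in its own colour. Of the things that look like the bracket, the smallest one is meant.

How it is judged (in metres and radians):
On the way:
1. the wing screw stands in the pilot hole, its point more than 15 mm below the mouth (z of screw in the frame of hole_mouth below -0.015 m and horizontal distance between screw and hole_mouth below 0.005 m), for 0.2 s.
At the end, for the whole second after the job is handed in: The wing screw is at rest upright (within 4 degrees) in the pilot hole, let go, its collar within 1.3 mm of the boss's top face and centred within 4 mm; it was never pressed with over 35 N and no bystander was moved by more than 20 mm (z of collar in the frame of hole_mouth below 0.0013 m and horizontal distance between collar and hole_mouth below 0.004 m and angle between screw's own z axis and vertical below 0.07 rad and linear speed of screw below 0.01 m/s); the robot touches nothing.
It fails at once if the screw is pressed against the bracket with more than 35 N (the boss cracks) (contact force between screw and bracket above 35 N).
It fails at once if the mug is moved by more than 20 mm (distance of mug from where it was at the start of the episode above 0.02 m).
It fails at once if the glue is moved by more than 20 mm (distance of glue from where it was at the start of the episode above 0.02 m).
It fails at once if the gear is moved by more than 20 mm (distance of gear from where it was at the start of the episode above 0.02 m).
It fails at once if the driver is moved by more than 20 mm (distance of driver from where it was at the start of the episode above 0.02 m).
It also fails if it takes over 64 s, if anything falls off the work surface, if the arm or the gripper's body presses on something with over 40 N, if the wrist force passes 120 N, or if a joint passes its speed limit or range.

## Robot

A 7-joint arm with a two-finger parallel gripper is mounted at the origin on the work surface. World frame = base frame: x ahead of the robot, y to its left, z up, the work surface at z = 0. Lengths are in mm, angles in rad, forces in N, time in s.
With the tool pointing down it reaches from about 400 to 875 mm from the base axis. Payload 4.4 kg.
Tool frame: the origin (TCP) lies on the centre line of the jaws, within the pads' length; the fingertips stand 25 mm ahead of it and the grasp point (between the pads) lies 6 mm ahead of it; x points along the fingers, y is the direction in which the jaws open and shut, and the axes are right-handed (so a half turn about x gives the same grasp; the last joint's range is limited). The gripper opens to 85 mm and grips with 20 to 120 N. Pads are 22 mm wide; open, the fingers measure 114 mm over their backs; the gripper's body (76 mm by 85 mm) begins 54 mm behind the grasp point. The pads swing forward as they close: fully open they stand 13 mm farther back than shut.
Start: joints at [-1.318, 0.628, 0.038, 1.517, -0.027, 0.996, -0.02], TCP at [203.705, 617.27, 256.313] pointing down, gripper open.
Joint ranges: [-3.06, 3.06], [-0.37, 2.12], [-1.25, 1.32], [0.18, 2.47], [-1.1, 4.24], [0.23, 1.98], [-2.94, 2.94]. Speed limits (rad/s): [2.57, 2.57, 3.14, 3.14, 3.14, 3.14, 3.14].

## Interface

Orientations are given as [roll, pitch, yaw] about the fixed x, y, z axes, in that order (R = Rz(yaw) Ry(pitch) Rx(roll)).
In Python, from cell import * gives the robot as it stands. The module is installed in compiled form; this text tells all that it offers.
- The arm moves only by the tool jog_arm, never from a script. Its argument "series" is a list of rows, each a list of 3 entries, a list of its own where there are three numbers: the turn, a rotation vector about the tool's x, y, z in degrees, then the shift along the tool's x, y, z in mm, then the gripper's target within -1 to 1 (shut at 1, half-way at 0, fully open at -1). In form: [[[rx, ry, rz], [dx, dy, dz], hand], ...]. A call has 1 to 8 rows; each row shifts and turns the commanded pose from where the row before left it, along the tool's axes as they then stand; what a row does not reach is not made up. A row lasts 1/8 s, in which the tool goes at most 62.5 mm and 10.7 degrees, less where a joint would pass 70% of its speed; a pose out of reach is approached as far as the arm can. A call is refused whole if a number of a shift passes 62.5 or a number of a turn 10.7, either way. A call with a gripper value outside its range is refused whole. The fingers move at their own pace and stop on an object; the grip force is fixed at half the most. Time passes only in rows, so rows that do not move let the fingers close. It gives the time, the measured TCP pose, the force and the opening at its end, in the units of the state.
- read_state(): the state, without advancing time (a new reading comes with each control period).
- get_image(name): name is "scene" or "top"; returns a dict with "img" (384x512x3 uint8, red, green, blue), "range_z" (384x512 float32, mm along the optical axis (not along the pixel's ray), 0 where there is no reading), "fovy" (degrees; the focal length in pixels is half the picture's height over the tangent of half this angle, whatever the lens; pixels are square), "cx", "cy" (the principal point, pixels), "k1" (the pictures are not rectified: a ray, as slopes to the right and down, at radius r is drawn at 1 + k1 r^2 times it, then the intrinsics apply), "cam_to_world" (4x4, takes a point from camera to world coordinates). Camera axes: x right, y up, looking along -z (the intrinsics and any distortion apply to the point x, -y, -z); pixel columns grow to the right and rows downward; lengths in mm; the calibration is good to about 2 mm. A picture is of the moment at which its call begins.
- finish_job(): hands the job in, once; it reports no verdict.
The state is a dict: "clock": time; "qpos": joint angles; "qd": joint speeds; "tau": joint torques, N m; "eef_pos": TCP position; "tool_rot": TCP orientation; "force": force on the tool from outside, world axes, zero at the start; "torque": the same for the moment, N m; "width": finger opening in mm.
Only numpy, scipy, OpenCV 4.12 (cv2) and the standard library are available. Lean on these libraries where they do the work, as an engineer would, in place of code of your own. Each camera call takes 0.05 s, during which the arm holds its last target. There are 200 camera calls.

## Working session

There is one attempt and no reset: what is moved stays moved. The work goes in short steps, Python scripts to look and compute and a tool call to move; the robot and the scene stay as the last step left them, time stands still between calls to the robot, and variables do not carry over. Pictures are saved under pics/ and viewed, about 8 in all and at most 12, crops included, and the job is handed in when it is done.

Besides the shell and the picture viewer there is one more tool, called after ">>>" by a JSON object that holds its "name" and its "arguments", one argument or row to a line. jog_arm: Moves the arm, as the interface text tells. Its arguments: {"type":"object","properties":{"series":{"type":"array"}},"required":["series"]}

```bash
mkdir -p pics; cat > h.py <<'E'
from cell import *
import numpy as np, cv2
def cam(n):
    d=get_image(n); d['f']=192/np.tan(np.radians(d['fovy'])/2); return d
def K(d): return np.array([[d['f'],0,d['cx']],[0,d['f'],d['cy']],[0,0,1.]])
def rays(d,uv):
    p=cv2.undistortPointsIter(np.array(uv,float).reshape(-1,1,2),K(d),np.array([d['k1'],0,0,0,0.]),None,None,(3,50,1e-9)).reshape(-1,2)
    v=np.c_[p[:,0],-p[:,1],-np.ones(len(p))]
    T=np.array(d['cam_to_world']); return T[:3,3],v@T[:3,:3].T
def onz(d,uv,z):
    o,v=rays(d,uv); return o+v*((z-o[2])/v[:,2])[:,None]
def cloud(d):
    h,w=d['range_z'].shape; u,v=np.meshgrid(np.arange(w),np.arange(h))
    o,r=rays(d,np.c_[u.ravel(),v.ravel()]); return (o+r*d['range_z'].reshape(-1,1)).reshape(h,w,3)
def save(img,n): cv2.imwrite('pics/'+n,cv2.cvtColor(img,cv2.COLOR_RGB2BGR))
E
python3 - <<'E'
from h import *
a=cam('scene');b=cam('top')
print(read_state())
for d in(a,b): print({k:d[k] for k in('fovy','cx','cy','k1','cam_to_world')})
save(np.vstack([a['img'],b['img']])[:, :],'x.png')
save(cv2.resize(a['img'],(768,576)),'a.png');save(cv2.resize(b['img'],(768,576)),'b.png')
E
```

```text
{'clock': 0.1, 'qpos': array([-1.31781228,  0.6292327 ,  0.03844742,  1.51825179, -0.02704766,
        0.99630174, -0.019979  ]), 'qd': array([-9.18566907e-04, -7.76778152e-04, -8.45422915e-05, -4.54238888e-03,
        1.61991164e-03, -1.30168711e-03,  9.20921183e-04]), 'tau': array([ 2.80255394e-03, -5.64536619e+01,  1.23027842e+00, -1.93975478e+01,
        1.11969514e-02,  5.48542914e-03,  1.36271495e-05]), 'eef_pos': array([203.51779273, 616.78214077, 255.49979471]), 'tool_rot': array([-1.58454749,  1.56911982, -1.90333825]), 'force': array([ 0.00950456,  0.1538018 , -0.80850549]), 'torque': array([-0.01421669,  0.00194824,  0.02926011]), 'width': 85.577987179983}
{'fovy': 50.68375099007975, 'cx': 255.2484909751477, 'cy': 193.87542540251644, 'k1': 0.012397334322528432, 'cam_to_world': array([[-7.97607008e-01, -3.59636815e-01,  4.84235915e-01,
         1.00207205e+03],
       [ 6.02977941e-01, -4.96053316e-01,  6.24778930e-01,
         5.95327972e+02],
       [ 1.55133272e-02,  7.90311628e-01,  6.12508667e-01,
         6.74612289e+02],
       [ 0.00000000e+00,  0.00000000e+00,  0.00000000e+00,
         1.00000000e+00]])}
{'fovy': 49.12719136948446, 'cx': 259.1049221792658, 'cy': 190.09572554698647, 'k1': -0.15118115209788743, 'cam_to_world': array([[-7.03929006e-02,  9.73664044e-01, -2.16848261e-01,
         2.77182947e+02],
       [-9.97515907e-01, -6.92798527e-02,  1.27404135e-02,
        -3.33137460e+01],
       [-2.61833311e-03,  2.17206425e-01,  9.76122182e-01,
         1.09906733e+03],
       [ 0.00000000e+00,  0.00000000e+00,  0.00000000e+00,
         1.00000000e+00]])}
```

View pics/a.png

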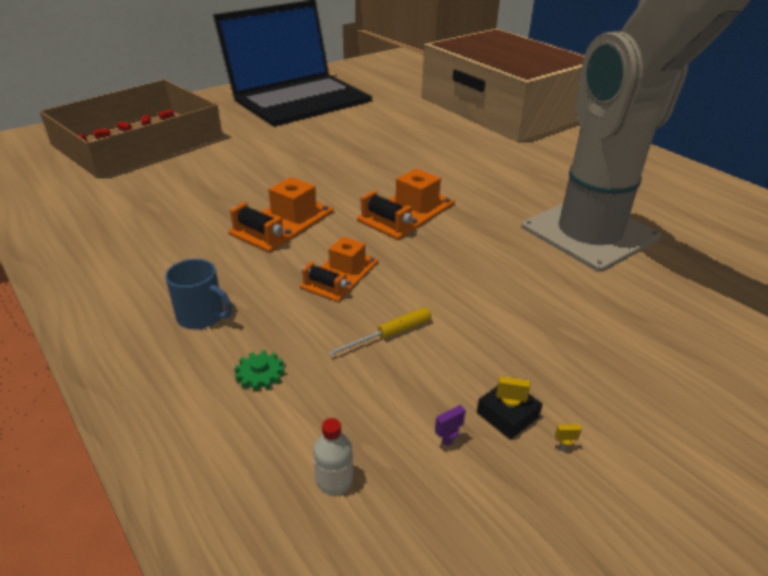

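View pics/b.png

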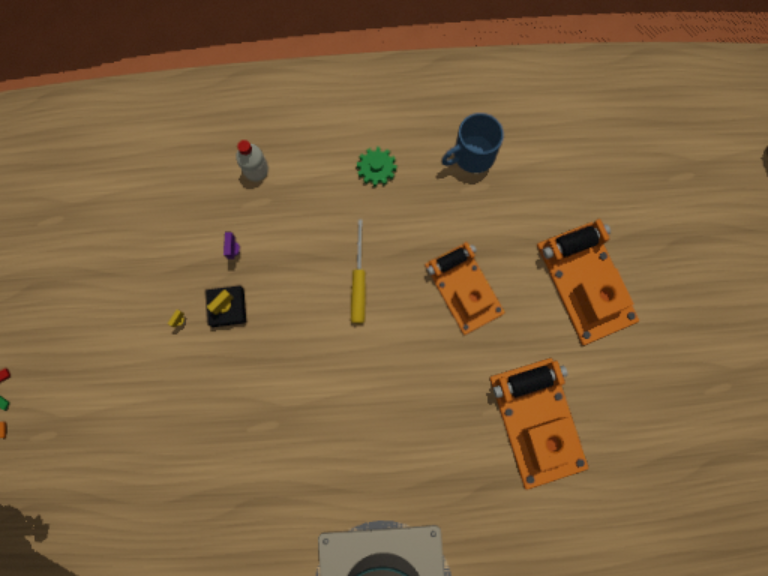

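The scene view shows three yellow/purple wing screws: one in the holder at (513,390), a small yellow one at (568,434) and a purple one at (450,425). It also shows three orange brackets.

In the top view (shown at 1.5x):
- **Screw candidates:** yellow in holder (220,303), small yellow (177,319), purple (231,245), and the yellow screwdriver handle (359,297). I choose the one in the holder because it is the larger yellow one.
- **Bracket candidates:** (465,290), (588,280) and (540,425). I choose the smallest, (465,290).

```bash
python3 - <<'E'
from h import *
b=cam('top');a=cam('scene')
for nm,d,c in(('top',b,(147,202)),('scene',a,(342,262))):
    hsv=cv2.cvtColor(d['img'],cv2.COLOR_RGB2HSV); P=cloud(d)
    win=np.zeros(hsv.shape[:2],bool); win[c[1]-25:c[1]+25,c[0]-22:c[0]+22]=1
    y=cv2.inRange(hsv,(20,140,90),(35,255,255))>0
    q=P[y&win]; t=q[(q[:,2]>66)&(q[:,2]<77)]; r=cv2.minAreaRect(t[:,:2].astype(np.float32))
    print(nm,'bar top',len(t),t.mean(0),r, 'zmax',np.percentile(q[:,2],[5,50,95]))
    k=(hsv[...,2]<60)&win; q=P[k]; t=q[abs(q[:,2]-30)<5]; print('holder',len(t),cv2.minAreaRect(t[:,:2].astype(np.float32)),np.median(t[:,2]))
for nm,d,c in(('top',b,(310,193)),('scene',a,(228,178))):
    hsv=cv2.cvtColor(d['img'],cv2.COLOR_RGB2HSV); P=cloud(d)
    win=np.zeros(hsv.shape[:2],bool); win[c[1]-32:c[1]+32,c[0]-32:c[0]+30]=1
    o=(cv2.inRange(hsv,(5,150,60),(18,255,255))>0)&win
    q=P[o]; t=q[(abs(q[:,2]-50)<4)]; 
    print(nm,'boss',len(t),t.mean(0),cv2.minAreaRect(t[:,:2].astype(np.float32)))
    q=q[q[:,2]<20];print('plate',cv2.minAreaRect(q[:,:2].astype(np.float32)),np.median(q[:,2]))
b=b['img'];a=a['img']
save(np.hstack([cv2.resize(b[170:235,105:175],(400,372),interpolation=2),cv2.resize(b[155:230,275:345],(400,372),interpolation=2)]),'c.png')
E
```

```text
top bar top 73 [499.59883599 243.14305956  70.82191254] ((500.9075927734375, 242.82546997070312), (12.255626678466797, 39.601890563964844), 40.49634552001953) zmax [31.05404517 69.471918   73.34383727]
holder 365 ((500.61309814453125, 242.84918212890625), (62.75700759887695, 62.71371078491211), 3.803767204284668) 29.91188542306827
scene bar top 119 [500.37417517 245.14867592  70.22672085] ((499.8180847167969, 244.75039672851562), (15.358330726623535, 40.98887634277344), 39.158084869384766) zmax [37.53029623 58.8637806  71.45748343]
holder 449 ((500.823486328125, 245.08741760253906), (61.99075698852539, 63.04764938354492), 3.8778839111328125) 30.16730940382945
top boss 326 [ 480.60063847 -191.04976317   49.8719252 ] ((481.2117919921875, -190.48545837402344), (50.5184211730957, 51.448482513427734), 24.02488899230957)
plate ((508.2198181152344, -183.23536682128906), (149.67855834960938, 90.66636657714844), 23.534099578857422) 7.773555101135685
scene boss 203 [ 481.17171212 -188.64108776   50.06368986] ((480.0373840332031, -189.833251953125), (54.05426025390625, 53.12495422363281), 22.93338966369629)
plate ((479.14013671875, -230.81954956054688), (281.1235656738281, 190.51026916503906), 51.8204460144043) 8.908467892439148
```

View pics/c.png

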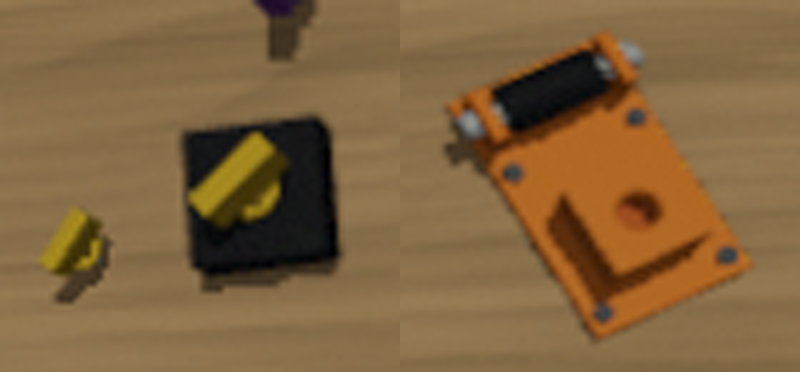

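The crop confirms the choices. The larger yellow screw stands in the black holder, with its wing centre at crop (240,180), and the small bracket's hole is at crop (638,210). The sizes match too: bar 40x12, boss 50x51, holder 63x63. Next I work out the moves.

```bash
cat >> h.py <<'E'
from scipy.spatial.transform import Rotation as Rn
def plan(xyz,yaw):
    s=read_state(); R=Rn.from_euler('xyz',s['tool_rot']).as_matrix()
    best=None
    for y in (yaw,yaw+180):
        c=np.radians(y); x=np.array([0,0,-1.]); yy=np.array([np.cos(c),np.sin(c),0]); T=np.c_[x,yy,np.cross(x,yy)]
        rv=np.degrees(Rn.from_matrix(R.T@T).as_rotvec()); sh=T.T@(np.array(xyz)-s['eef_pos'])
        print('yaw',y,'turn',rv.round(2),'then shift',sh.round(1))
    print('now',s['eef_pos'].round(1),'x',R[:,0].round(3),'y',R[:,1].round(3),'q',s['qpos'].round(2),'F',s['force'].round(1),'M',s['torque'].round(2),'w',round(s['width'],1),'t',s['clock'])
E
python3 - <<'E'
from h import *
plan([500.5,243.9,140],40.)
d=cam('top'); print(onz(d,[[316.6,197.3]],50))
E
```

```text
yaw 40.0 turn [3.173e+01 2.000e-02 6.000e-02] then shift [115.8 -12.4 476.6]
yaw 220.0 turn [-1.4827e+02 -8.0000e-02  2.0000e-02] then shift [ 115.8   12.4 -476.6]
now [203.6 616.9 255.8] x [-0.    -0.001 -1.   ] y [ 0.313  0.95  -0.001] q [-1.32  0.63  0.04  1.52 -0.03  1.   -0.02] F [-0.3  0.8 -0. ] M [ 0.05  0.04 -0.04] w 85.3 t 0.2
[[ 480.99782594 -192.21798471   50.        ]]
```

>>> {"name": "jog_arm", "arguments": {
  "series": [
    [[10.6,0,0],[0,0,0],-1],
    [[10.6,0,0],[0,0,0],-1],
    [[10.5,0,0],[0,0,0],-1],
    [[0,0,0],[0,0,40],-1],
    [[0,0,0],[0,0,55],-1],
    [[0,0,0],[0,-4,60],-1],
    [[0,0,0],[0,-4,60],-1],
    [[0,0,0],[0,-4,60],-1]
  ]
}}

```text
clock: 1.25
eef_pos: [372.4, 397.5, 256.4]
tool_rot: [1.661, 1.57, 0.789]
force: [0.5, -0.8, 1.2]
width: 85.6
```

>>> {"name": "jog_arm", "arguments": {
  "series": [
    [[0,0,0],[20,0,60],-1],
    [[0,0,0],[30,0,60],-1],
    [[0,0,0],[30,0,50],-1],
    [[0,0,0],[20,0,30],-1],
    [[0,0,0],[0,0,0],-1],
    [[0,0,0],[0,0,0],-1]
  ]
}}

```text
clock: 2.0
eef_pos: [496.6, 250.5, 158.8]
tool_rot: [2.761, 1.57, 1.89]
force: [0.2, -0.3, 0.2]
width: 85.8
```

```bash
python3 - <<'E'
from h import *
plan([500.5,243.9,69],40.)
d=cam('scene'); save(cv2.resize(d['img'][190:310,270:420],(750,600),interpolation=2),'d.png')
E
```

```text
yaw 40.0 turn [ 0.08 -0.05 -0.02] then shift [89.8 -1.3  7.6]
yaw 220.0 turn [-1.7992e+02  3.0000e-02 -8.0000e-02] then shift [89.8  1.3 -7.6]
now [496.6 250.5 158.8] x [-0.     0.001 -1.   ] y [0.765 0.644 0.   ] q [-0.62  0.63  0.15  1.88 -0.15  0.64  0.33] F [ 0.2 -0.3  0.2] M [ 0.01 -0.07  0.04] w 85.8 t 2.0
```

View pics/d.png

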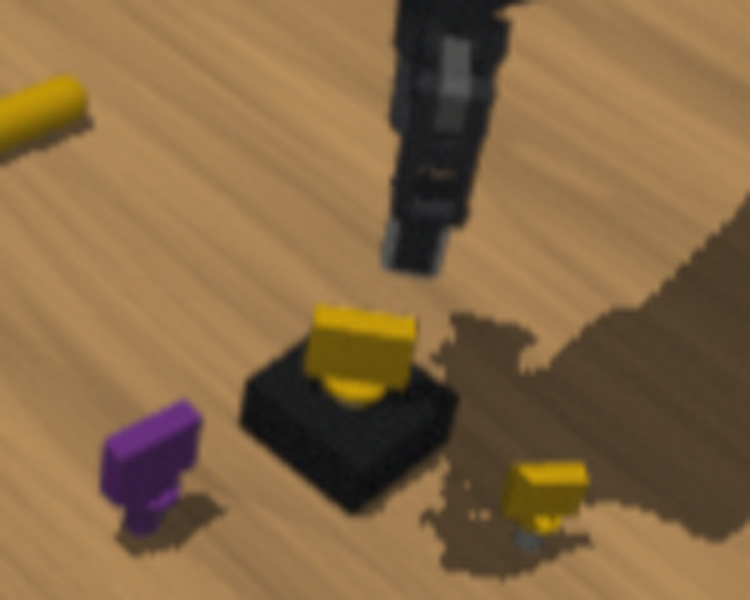

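The crop shows the gripper above and slightly beyond the holder, with the wing edge-on to the jaws. The look-alikes are clear of the fingers, so I centre the tool and go down.

>>> {"name": "jog_arm", "arguments": {
  "series": [
    [[0,0,0],[0,-1.3,7.6],-1],
    [[0,0,0],[20,0,0],-1],
    [[0,0,0],[30,0,0],-1],
    [[0,0,0],[20,0,0],-1],
    [[0,0,0],[0,0,0],-1],
    [[0,0,0],[0,0,0],-1]
  ]
}}

```text
clock: 2.8
eef_pos: [501.4, 243.3, 89.5]
tool_rot: [1.327, 1.569, 0.455]
force: [-0.3, -0.5, -0.1]
width: 85.3
```

```bash
python3 - <<'E'
from h import *
plan([500.5,243.9,69],40.)
E
```

```text
yaw 40.0 turn [ 0.06  0.02 -0.09] then shift [20.5 -0.3 -1. ]
yaw 220.0 turn [-1.7994e+02  1.4000e-01  3.0000e-02] then shift [20.5  0.3  1. ]
now [501.4 243.3  89.5] x [ 0.001  0.001 -1.   ] y [0.765 0.644 0.002] q [-0.58  0.74  0.12  1.92 -0.17  0.5   0.36] F [-0.3 -0.5 -0.1] M [ 0.02 -0.01 -0.03] w 85.3 t 2.8
```

>>> {"name": "jog_arm", "arguments": {
  "series": [
    [[0,0,0],[12,0,-1],-1],
    [[0,0,0],[8,0,0],-1],
    [[0,0,0],[0,0,0],0],
    [[0,0,0],[0,0,0],1],
    [[0,0,0],[0,0,0],1],
    [[0,0,0],[0,0,0],1],
    [[0,0,0],[0,0,0],1],
    [[0,0,0],[0,0,0],1]
  ]
}}

```text
clock: 3.8
eef_pos: [500.3, 243.7, 68.8]
tool_rot: [1.549, 1.57, 0.677]
force: [-0.4, 0.4, 1.2]
width: 12.1
```

```bash
python3 - <<'E'
from h import *
plan([500.5,243.9,69],40.)
E
```

```text
yaw 40.0 turn [ 0.03  0.   -0.02] then shift [-0.2  0.2 -0. ]
yaw 220.0 turn [-1.7997e+02  4.0000e-02  0.0000e+00] then shift [-0.2 -0.2  0. ]
now [500.3 243.7  68.8] x [ 0.  0. -1.] y [0.766 0.643 0.   ] q [-0.58  0.77  0.11  1.92 -0.18  0.45  0.37] F [-0.4  0.4  1.2] M [-0.06  0.03 -0.02] w 12.1 t 3.8
```

>>> {"name": "jog_arm", "arguments": {
  "series": [
    [[0,0,0],[-15,0,0],1],
    [[0,0,0],[-30,0,0],1],
    [[0,0,0],[-30,0,0],1],
    [[0,0,0],[-20,0,0],1],
    [[-10,0,0],[0,0,0],1],
    [[-10,0,0],[0,0,0],1],
    [[0,0,0],[0,0,0],1],
    [[0,0,0],[0,0,0],1]
  ]
}}

```text
clock: 4.8
eef_pos: [500.2, 243.5, 163.9]
tool_rot: [0.706, 1.571, 0.18]
force: [0.5, 0.4, -1.4]
width: 11.9
```

```bash
python3 - <<'E'
from h import *
plan([480.8,-190.8,165],180.)
E
```

```text
yaw 180.0 turn [-1.2014e+02  1.0000e-02  0.0000e+00] then shift [  -1.1   19.4 -434.3]
yaw 360.0 turn [ 5.986e+01  0.000e+00 -1.000e-02] then shift [ -1.1 -19.4 434.3]
now [500.2 243.5 163.9] x [ 0.  0. -1.] y [0.502 0.865 0.   ] q [-0.54  0.62  0.06  1.87 -0.06  0.65  0.59] F [ 0.5  0.4 -1.4] M [-0.01 -0.02  0.03] w 11.9 t 4.8
```

>>> {"name": "jog_arm", "arguments": {
  "series": [
    [[0,0,0],[0,-30,15.7],1],
    [[0,0,0],[0,-52,27.1],1],
    [[0,0,0],[0,-52,27.1],1],
    [[0,0,0],[0,-52,27.1],1],
    [[0,0,0],[0,-52,27.1],1],
    [[0,0,0],[0,-52,27.1],1],
    [[0,0,0],[0,-52,27.1],1],
    [[0,0,0],[0,-43.4,22.9],1]
  ]
}}

```text
clock: 5.8
eef_pos: [481.6, -193.3, 163.7]
tool_rot: [-1.045, 1.57, -1.572]
force: [0.5, 0.4, -1.9]
width: 12.5
```

>>> {"name": "jog_arm", "arguments": {
  "series": [
    [[0,0,0],[0,0,0],1],
    [[-10,0,0],[0,0,0],1],
    [[-10,0,0],[0,0,0],1],
    [[-10,0,0],[0,0,0],1],
    [[-10,0,0],[0,0,0],1],
    [[-10,0,0],[0,0,0],1],
    [[-10,0,0],[0,0,0],1],
    [[0,0,0],[0,0,0],1]
  ]
}}

```text
clock: 6.8
eef_pos: [482.0, -189.9, 163.5]
tool_rot: [1.602, 1.57, 2.124]
force: [-0.1, 0.1, -1.5]
width: 12.0
```

```bash
python3 - <<'E'
from h import *
plan([480.8,-190.8,120],120.)
b=cam('top'); a=cam('scene')
save(np.hstack([cv2.resize(a['img'][130:210,190:270],(500,500),interpolation=2),cv2.resize(b['img'][160:230,280:350],(300,300),interpolation=2).repeat(1,0) if 0 else cv2.resize(b['img'][160:243,280:330],(300,500),interpolation=2)]),'e.png')
E
```

```text
yaw 120.0 turn [-0.09 -0.   -0.05] then shift [43.5 -0.2 -1.5]
yaw 300.0 turn [ 1.7991e+02 -8.0000e-02  0.0000e+00] then shift [43.5  0.2  1.5]
now [ 482.  -189.9  163.5] x [-0.     0.001 -1.   ] y [-0.499  0.867  0.001] q [ 0.54  0.59 -0.32  1.97  0.3   0.63  2.12] F [-0.1  0.1 -1.5] M [ 0.01  0.01 -0.  ] w 12.0 t 6.8
```

View pics/e.png

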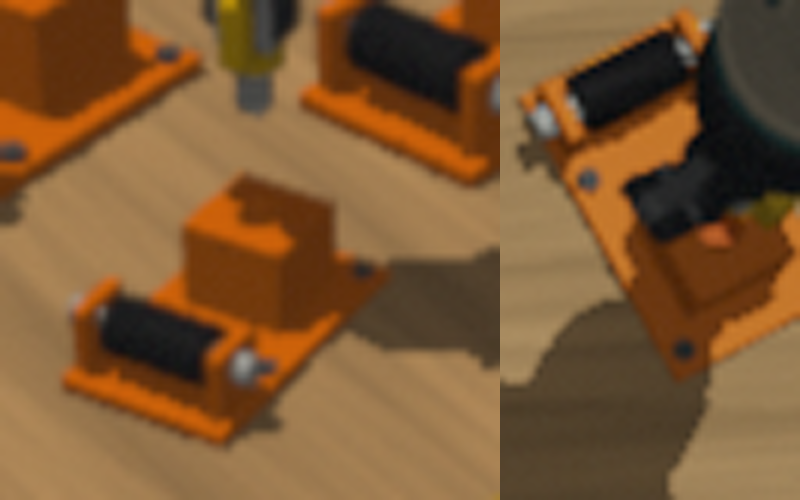

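The crops show the screw upright in the jaws, shank tip at crop (253,105), above the boss with the shaded hole near (265,205). I compare the shank axis and the boss centre in the same camera.

```bash
python3 - <<'E'
from h import *
for n,c in(('scene',(231,143)),('top',(0,0))):
    d=cam(n); P=cloud(d); hsv=cv2.cvtColor(d['img'],cv2.COLOR_RGB2HSV)
    M=np.hypot(P[...,0]-481,P[...,1]+190)
    if n=='scene':
        for lo,hi in((108,116),(116,124)):
            m=(M<20)&(P[...,2]>lo)&(P[...,2]<hi); q=P[m]
            # silhouette mid per row -> axis via ray at 
            o=np.array(d['cam_to_world'])[:3,3]
            v,u=np.nonzero(m); rows=[(u[v==r].min()+u[v==r].max())/2 for r in np.unique(v)]; w=[np.ptp(u[v==r])+1 for r in np.unique(v)]
            g=q[:,:2].mean(0)-o[:2]; g/=np.linalg.norm(g)
            r=onz(d,[[np.mean(rows),np.unique(v).mean()]],q[:,2].mean())[0]
            print(lo,len(q),q.mean(0).round(1),'rows',rows,w,'axis by ray+7.0',(r[:2]+7.*g).round(1),(q.mean(0)[:2]+7*g).round(1),'view dir',g.round(2))
    o=(cv2.inRange(hsv,(3,150,40),(18,255,255))>0)&(M<45)
    q=P[o&(abs(P[...,2]-50)<2.5)]; print(n,'boss',len(q),cv2.minAreaRect(q[:,:2].astype(np.float32)),q[:,2].mean())
    q=P[(M<14)&(P[...,2]<47)&(P[...,2]>15)]; print('inhole pts',len(q),q.mean(0) if len(q) else 0)
E
```

```text
108 13 [ 483.2 -185.3  111.7] rows [np.float64(232.0), np.float64(230.5), np.float64(230.5), np.float64(230.5)] [np.int64(1), np.int64(6), np.int64(6), np.int64(4)] axis by ray+7.0 [ 478.6 -191.4] [ 479.4 -191.2] view dir [-0.55 -0.83]
116 16 [ 484.2 -185.1  119.6] rows [np.float64(230.5), np.float64(230.5), np.float64(230.5), np.float64(230.0)] [np.int64(6), np.int64(6), np.int64(6), np.int64(1)] axis by ray+7.0 [ 481.2 -189.6] [ 480.3 -191. ] view dir [-0.55 -0.83]
scene boss 173 ((480.72515869140625, -189.95213317871094), (52.78359603881836, 51.77933120727539), 23.294301986694336) 50.23004114355307
inhole pts 13 [ 476.17012987 -197.90928582   43.4008183 ]
top boss 133 ((469.64105224609375, -195.54132080078125), (27.441509246826172, 51.47064208984375), 18.368425369262695) 49.98707362239338
inhole pts 28 [ 480.85878531 -194.16111581   33.1001686 ]
```

>>> {"name": "jog_arm", "arguments": {
  "series": [
    [[0,0,0],[15,0,-0.8],1],
    [[0,0,0],[20,0,0],1],
    [[0,0,0],[11,0,0],1],
    [[0,0,0],[0,0,0],1],
    [[0,0,0],[0,0,0],1],
    [[0,0,0],[0,0,0],1]
  ]
}}

```text
clock: 7.75
eef_pos: [481.7, -191.3, 118.1]
tool_rot: [-0.865, 1.57, -0.341]
force: [0.2, 0.3, -1.4]
width: 12.1
```

```bash
python3 - <<'E'
from h import *
plan([481.2,-190.2,108],120.)
a=cam('scene'); save(cv2.resize(a['img'][130:190,200:260],(600,600),interpolation=2),'f.png')
E
```

```text
yaw 120.0 turn [0.02 0.04 0.05] then shift [10.1  1.2  0.1]
yaw 300.0 turn [-1.7998e+02 -8.0000e-02  6.0000e-02] then shift [10.1 -1.2 -0.1]
now [ 481.7 -191.3  118.1] x [ 0.001 -0.    -1.   ] y [-0.5    0.866 -0.001] q [ 0.51  0.66 -0.28  2.    0.35  0.52  2.08] F [ 0.2  0.3 -1.4] M [-0.02  0.02  0.02] w 12.1 t 7.75
```

View pics/f.png

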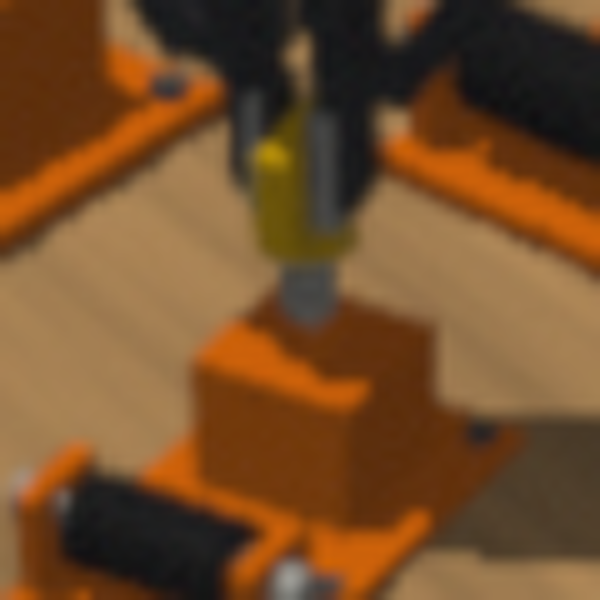

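The crop shows the shank tip at (310,318), about 9 mm above the boss, whose top centre is near (313,345). It is aligned to within about 1 mm, and the image agrees with a +1 mm tool-y correction.

>>> {"name": "jog_arm", "arguments": {
  "series": [
    [[0,0,0],[5,1,0],1],
    [[0,0,0],[4,0,0],1],
    [[0,0,0],[2,0,0],1],
    [[0,0,0],[2,0,0],1],
    [[0,0,0],[0,0,0],1],
    [[0,0,0],[0,0,0],1]
  ]
}}

```text
clock: 8.55
eef_pos: [480.9, -190.3, 104.6]
tool_rot: [-0.369, 1.571, 0.155]
force: [-0.0, 0.4, -1.1]
width: 11.6
```

```bash
python3 - <<'E'
from h import *
plan([481.2,-190.2,95],120.)
E
```

```text
yaw 120.0 turn [0.04 0.   0.  ] then shift [ 9.6 -0.1  0.3]
yaw 300.0 turn [-1.7996e+02 -0.0000e+00  1.0000e-02] then shift [ 9.6  0.1 -0.3]
now [ 480.9 -190.3  104.6] x [ 0.  0. -1.] y [-0.501  0.866 -0.   ] q [ 0.5   0.69 -0.26  2.01  0.36  0.49  2.07] F [-0.   0.4 -1.1] M [ 0.01 -0.    0.  ] w 11.6 t 8.55
```

The point is 4 mm below the mouth with no force on it, so it is in the hole. I keep going down.

>>> {"name": "jog_arm", "arguments": {
  "series": [
    [[0,0,0],[3,0,0],1],
    [[0,0,0],[3,0,0],1],
    [[0,0,0],[2,0,0],1],
    [[0,0,0],[2,0,0],1],
    [[0,0,0],[0,0,0],1],
    [[0,0,0],[0,0,0],1]
  ]
}}

```text
clock: 9.3
eef_pos: [480.8, -190.3, 94.6]
tool_rot: [-0.517, 1.571, 0.007]
force: [0.5, -0.3, -1.2]
width: 12.2
```

>>> {"name": "jog_arm", "arguments": {
  "series": [
    [[0,0,0],[1,0,0],1],
    [[0,0,0],[1,0,0],1],
    [[0,0,0],[1,0,0],1],
    [[0,0,0],[0,0,0],1],
    [[0,0,0],[0,0,0],1]
  ]
}}

```text
clock: 9.93
eef_pos: [480.8, -190.2, 91.6]
tool_rot: [1.92, 1.571, 2.444]
force: [-0.1, 0.2, -1.0]
width: 11.7
```

>>> {"name": "jog_arm", "arguments": {
  "series": [
    [[0,0,0],[0.8,0,0],1],
    [[0,0,0],[0.7,0,0],1],
    [[0,0,0],[0,0,0],1],
    [[0,0,0],[0,0,0],1]
  ]
}}

```text
clock: 10.42
eef_pos: [480.8, -190.2, 90.1]
tool_rot: [1.984, 1.571, 2.508]
force: [-0.5, 0.9, -0.9]
width: 12.3
```

>>> {"name": "jog_arm", "arguments": {
  "series": [
    [[0,0,0],[0.5,0,0],1],
    [[0,0,0],[0,0,0],1],
    [[0,0,0],[0,0,0],1]
  ]
}}

```text
clock: 10.8
eef_pos: [480.9, -190.3, 89.6]
tool_rot: [-0.918, 1.571, -0.394]
force: [0.0, 0.2, 0.1]
width: 12.1
```

>>> {"name": "jog_arm", "arguments": {
  "series": [
    [[0,0,0],[0.5,0,0],1],
    [[0,0,0],[0,0,0],1],
    [[0,0,0],[0,0,0],1]
  ]
}}

```text
clock: 11.18
eef_pos: [480.9, -190.3, 89.3]
tool_rot: [-1.119, 1.57, -0.595]
force: [-0.8, 0.9, 4.6]
width: 12.2
```

>>> {"name": "jog_arm", "arguments": {
  "series": [
    [[0,0,0],[0.5,0,0],1],
    [[0,0,0],[0,0,0],1],
    [[0,0,0],[0,0,0],1]
  ]
}}

```text
clock: 11.55
eef_pos: [481.0, -190.3, 89.1]
tool_rot: [-1.22, 1.57, -0.696]
force: [-1.4, 1.2, 9.2]
width: 12.0
```

>>> {"name": "jog_arm", "arguments": {
  "series": [
    [[0,0,0],[0.5,0,0],1],
    [[0,0,0],[0.5,0,0],1],
    [[5,0,0],[0.1,0,0],1],
    [[8,0,0],[0.2,0,0],1],
    [[8,0,0],[0.2,0,0],1],
    [[0,0,0],[0,0,0],1]
  ]
}}

```text
clock: 12.3
eef_pos: [481.2, -190.4, 88.4]
tool_rot: [-1.06, 1.569, -0.903]
force: [-2.3, 1.3, 14.6]
width: 11.9
```

```bash
python3 - <<'E'
from h import *
plan([480.9,-190.2,88],120.)
E
```

```text
yaw 120.0 turn [-21.01   0.03   0.08] then shift [ 0.4  0.3 -0.1]
yaw 300.0 turn [ 1.5899e+02  1.2000e-01 -4.0000e-02] then shift [ 0.4 -0.3  0.1]
now [ 481.2 -190.4   88.4] x [ 0.001 -0.001 -1.   ] y [-0.156  0.988 -0.001] q [ 0.42  0.71 -0.15  2.02  0.24  0.43  1.82] F [-2.3  1.3 14.6] M [0.16 0.65 0.06] w 11.9 t 12.3
```

>>> {"name": "jog_arm", "arguments": {
  "series": [
    [[5,0,0],[0.4,0,0],1],
    [[9,0,0],[0.3,0,0],1],
    [[9,0,0],[0.24,0,0],1],
    [[9,0,0],[0.24,0,0],1],
    [[9,0,0],[0.24,0,0],1]
  ]
}}

```text
clock: 12.92
eef_pos: [481.3, -191.0, 87.3]
tool_rot: [-0.045, 1.569, -0.608]
force: [-3.4, -0.5, 17.3]
width: 12.1
```

>>> {"name": "jog_arm", "arguments": {
  "series": [
    [[9,0,0],[0.28,0,0],1],
    [[9,0,0],[0.24,0,0],1],
    [[9,0,0],[0.24,0,0],1],
    [[9,0,0],[0.24,0,0],1],
    [[9,0,0],[0.24,0,0],1]
  ]
}}

```text
clock: 13.55
eef_pos: [481.0, -191.4, 86.0]
tool_rot: [0.68, 1.569, -0.669]
force: [-3.7, -0.8, 18.9]
width: 11.8
```

```bash
python3 - <<'E'
from h import *
plan([480.9,-190.3,86],120.)
E
```

```text
yaw 120.0 turn [-1.0729e+02  1.3000e-01  4.0000e-02] then shift [0.  1.  0.5]
yaw 300.0 turn [ 7.271e+01  3.000e-02 -1.200e-01] then shift [ 0.  -1.  -0.5]
now [ 481.  -191.4   86. ] x [ 0.002 -0.001 -1.   ] y [0.975 0.22  0.001] q [ 0.18  0.72  0.21  2.03 -0.34  0.43  0.88] F [-3.7 -0.8 18.9] M [-0.16  0.93  0.05] w 11.8 t 13.55
```

>>> {"name": "jog_arm", "arguments": {
  "series": [
    [[9,0,0],[0.22,0,0],1],
    [[9,0,0],[0.22,0,0],1],
    [[9,0,0],[0.22,0,0],1]
  ]
}}

```text
clock: 13.92
eef_pos: [480.7, -191.6, 85.3]
tool_rot: [1.075, 1.569, -0.745]
force: [-4.4, 0.2, 18.0]
width: 12.2
```

>>> {"name": "jog_arm", "arguments": {
  "series": [
    [[9,0,0],[0.22,0,0],1],
    [[9,0,0],[0.22,0,0],1],
    [[0,0,0],[0,0,0],1]
  ]
}}

```text
clock: 14.3
eef_pos: [481.0, -191.5, 85.1]
tool_rot: [1.403, 1.568, -0.728]
force: [-4.1, -0.4, 20.4]
width: 12.1
```

```bash
python3 - <<'E'
from h import *
plan([480.9,-190.3,86],120.)
E
```

```text
yaw 120.0 turn [-1.521e+02  1.900e-01 -1.000e-02] then shift [-0.9  1.1  0.5]
yaw 300.0 turn [ 2.79e+01 -1.00e-02 -1.40e-01] then shift [-0.9 -1.1 -0.5]
now [ 481.  -191.5   85.1] x [ 0.002 -0.002 -1.   ] y [ 0.847 -0.531  0.002] q [ 0.06  0.75  0.41  2.03 -0.63  0.48  0.38] F [-4.1 -0.4 20.4] M [-0.01  0.94 -0.07] w 12.1 t 14.3
```

>>> {"name": "jog_arm", "arguments": {
  "series": [
    [[9,0,0],[0,0,0],1],
    [[9,0,0],[0,0,0],1],
    [[0,0,0],[0,0,0],1]
  ]
}}

```text
clock: 14.68
eef_pos: [481.1, -191.3, 85.1]
tool_rot: [1.893, 1.568, -0.552]
force: [-3.1, 1.2, 20.8]
width: 12.0
```

Turning without feed left the force unchanged, which suggests the collar is seated. One more turn under slightly more push, then a look.

>>> {"name": "jog_arm", "arguments": {
  "series": [
    [[9,0,0],[0.2,0,0],1],
    [[9,0,0],[0,0,0],1],
    [[9,0,0],[0,0,0],1],
    [[0,0,0],[0,0,0],1]
  ]
}}

```text
clock: 15.18
eef_pos: [480.9, -191.0, 85.1]
tool_rot: [2.696, 1.569, -0.22]
force: [-3.9, 3.0, 24.1]
width: 12.0
```

```bash
python3 - <<'E'
from h import *
plan([480.9,-190.3,86],120.)
a=cam('scene'); save(cv2.resize(a['img'][130:190,200:260],(600,600),interpolation=2),'g.png')
E
```

```text
yaw 120.0 turn [ 1.6292e+02 -8.0000e-02  1.3000e-01] then shift [-0.9  0.6  0.3]
yaw 300.0 turn [-17.08  -0.09  -0.06] then shift [-0.9 -0.6 -0.3]
now [ 480.9 -191.    85.1] x [ 0.002 -0.    -1.   ] y [ 0.224 -0.975  0.001] q [-0.07  0.81  0.62  2.03 -0.87  0.58 -0.17] F [-3.9  3.  24.1] M [ 0.48  1.01 -0.15] w 12.0 t 15.175
```

View pics/g.png

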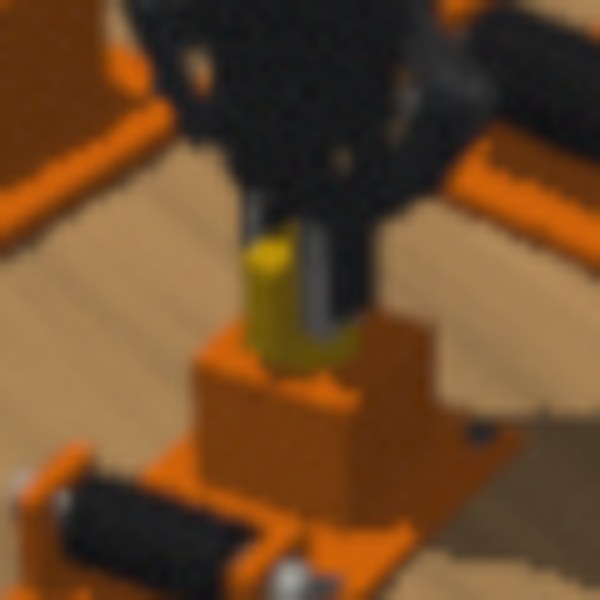

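The collar rests on the boss with no gap visible at (300,365). It has turned 3.4 rad in all and the height now stays constant. I relieve the push, open the fingers and retreat.

>>> {"name": "jog_arm", "arguments": {
  "series": [
    [[0,0,0],[-1,0,0],1],
    [[0,0,0],[-1,0,0],1],
    [[0,0,0],[0,0,0],0],
    [[0,0,0],[0,0,0],0],
    [[0,0,0],[0,0,0],0],
    [[0,0,0],[0,0,0],0],
    [[0,0,0],[-15,0,0],0],
    [[0,0,0],[-30,0,0],0]
  ]
}}

```text
clock: 16.23
eef_pos: [480.2, -190.1, 130.7]
tool_rot: [-0.526, 1.569, 2.843]
force: [-0.2, 0.2, 0.4]
width: 43.0
```

>>> {"name": "jog_arm", "arguments": {
  "series": [
    [[0,0,0],[-50,0,0],0],
    [[0,0,0],[-50,50,0],0],
    [[0,0,0],[0,-50,0],0],
    [[0,0,0],[0,-60,0],0],
    [[0,0,0],[0,-60,0],0],
    [[0,0,0],[0,-60,0],0],
    [[0,0,0],[0,-20,0],0],
    [[0,0,0],[0,0,0],0]
  ]
}}

```text
clock: 17.23
eef_pos: [434.1, 11.8, 224.9]
tool_rot: [-1.993, 1.57, 1.379]
force: [0.4, -1.3, 0.3]
width: 42.6
```

```bash
python3 - <<'E'
from h import *
plan([480.9,-190.3,200],120.)
im=[]
for n,sl in(('scene',(slice(130,190),slice(200,260))),('top',(slice(165,225),slice(280,340)))):
    d=cam(n); P=cloud(d); hsv=cv2.cvtColor(d['img'],cv2.COLOR_RGB2HSV); M=np.hypot(P[...,0]-481,P[...,1]+190)
    y=(cv2.inRange(hsv,(20,120,50),(35,255,255))>0)&(M<40); q=P[y]; t=q[q[:,2]>82]
    print(n,len(q),'z pct',np.percentile(q[:,2],[5,50,95]).round(1),'top z',np.median(t[:,2]),cv2.minAreaRect(t[:,:2].astype(np.float32)))
    im.append(cv2.resize(d['img'][sl],(400,400),interpolation=2))
save(np.hstack(im),'i.png')
E
```

```text
yaw 120.0 turn [1.6324e+02 6.0000e-02 4.0000e-02] then shift [  24.9 -198.4  -60.5]
yaw 300.0 turn [-16.76  -0.03   0.04] then shift [ 24.9 198.4  60.5]
now [434.1  11.8 224.9] x [ 0.     0.001 -1.   ] y [ 0.229 -0.973 -0.001] q [-0.73  0.53  0.94  2.14 -0.63  0.77 -0.72] F [ 0.4 -1.3  0.3] M [-0.08 -0.04 -0.02] w 42.6 t 17.225
scene 169 z pct [55.2 75.2 88.2] top z 87.074064502937 ((482.79241943359375, -189.6020965576172), (42.013587951660156, 15.87510871887207), 13.235673904418945)
top 138 z pct [51.9 85.7 90.4] top z 87.24097979284397 ((481.8501892089844, -190.01626586914062), (40.83433532714844, 13.365822792053223), 10.253875732421875)
```

View pics/i.png

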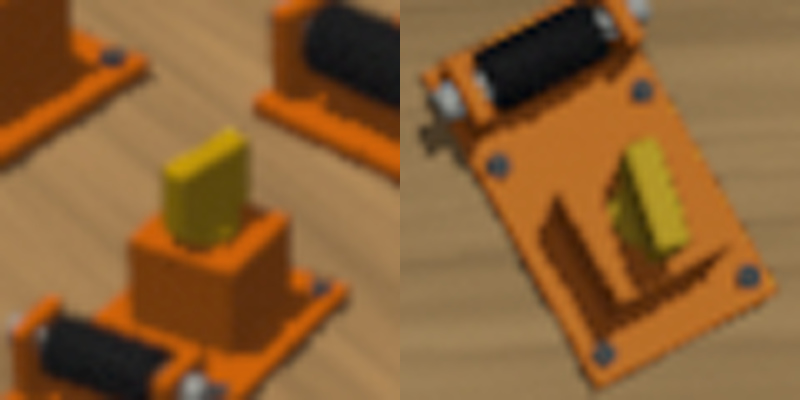

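The wing top measures 87.1 mm, against 87.0 expected when seated. The screw is upright and centred in both views, and the arm is clear.

```bash
python3 -c "
from cell import *
finish_job(); print(read_state()['clock'])"
```

```text
the job is handed in; nothing more can be done
the job is handed in; nothing more can be done
```

The yellow wing screw is seated in the pilot hole of the small orange bracket and let go, and the job is handed in. No verdict was reported.

- **Driving the screw:** I took it from the black holder and set it in the hole. I then turned it clockwise about 3.4 rad in one grip, pushing with about 16–21 N. For the last turn the reading was 24 N (about 25 N including sideways load). By then the height no longer changed, which meant the collar was down. I read the force only at the end of each move; the highest was about 25 N, under the 35 N limit.
- **Last checks after letting go:** The wing top measured 87.1 mm (scene) and 87.2 mm (top), against 87.0 mm for a collar right down on the boss. The screw looks upright, with its wing centre about 1–2 mm from the boss centre. The arm was clear and touching nothing, at about 17 s.
- **Where readings differed:** The two cameras disagreed by 1–2 mm on positions, which is within the calibration.
- **Not measured:** I did not measure the mug, glue, gear or screwdriver again at the end. The path stayed well above them, and the force readings showed no unexpected contact.

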